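# Close the dispensary tubs with their own lids

## Robot

A 7-joint arm with a two-finger parallel gripper is mounted at the origin on the work surface. World frame = base frame: x ahead of the robot, y to its left, z up, the work surface at z = 0. Lengths are in m, angles in rad, forces in N, time in s.
With the tool pointing down it reaches from about 0.425 to 1.025 m from the base axis. Payload 9.4 kg.
Tool frame: the origin (TCP) lies at the very end of the fingers, on their centre line; the grasp point (between the pads) lies 19 mm behind it; z points along the fingers, y is the line along which they close (so a half turn about z gives the same grasp; the last joint's range is limited). The gripper opens to 85 mm and grips with 20 to 120 N. Pads are 22 mm wide; open, the fingers measure 114 mm over their backs; the gripper's body (76 mm by 85 mm) begins 54 mm behind the grasp point. The pads swing forward as they close: fully open they stand 13 mm farther back than shut.
Start: joints at [1.202, 0.599, -0.003, 1.599, 0.002, 0.943, -0.08], TCP at [0.209, -0.694, 0.231] pointing down, gripper open.
Joint ranges: [-2.57, 2.57], [-0.35, 1.97], [-1.29, 1.29], [0.11, 2.56], [-1.05, 4.19], [0.11, 1.86], [-2.63, 2.63]. Speed limits (rad/s): [2.22, 2.22, 3.01, 3.01, 3.14, 3.14, 3.14].

## Interface

Orientations are given as a unit quaternion [x, y, z, w].
In Python, from station import arm gives the robot as it stands. The module is installed in compiled form; this text tells all that it offers.
- The arm moves only by the tool drive_tool, never from a script. Its argument "moves" is a list of rows, each a list of 7 numbers: the shift along the tool's x, y, z in mm, then the turn, a rotation vector about the tool's x, y, z in degrees, then the finger opening in mm, from 0 to 85.4. In form: [[dx, dy, dz, wx, wy, wz, claw], ...]. A call has 1 to 5 rows; each row shifts and turns the commanded pose from where the row before left it, along the tool's axes as they then stand; what a row does not reach is not made up. A row lasts 1/10 s, in which the tool goes at most 50 mm and 8.59 degrees, less where a joint would pass 70% of its speed; a pose out of reach is approached as far as the arm can. A call is refused whole if a number of a shift passes 50 or a number of a turn 8.59, either way. A call with a gripper value outside its range is refused whole. The fingers move at their own pace and stop on an object; the grip force is fixed at half the most. Time passes only in rows, so rows that do not move let the fingers close. It gives the time, the measured TCP pose, the force, the opening and the grip force at its end, in the units of the state.
- arm.read_state(): the state, without advancing time (a new reading comes with each control period).
- arm.get_image(name): name is "side" or "top"; returns a dict with "image" (420x560x3 uint8, blue, green, red), "intrinsics" (3x3 intrinsics, pixels), "rvec" (rotation vector, rad) and "tvec" (3), from world to camera coordinates, as OpenCV has them. Camera axes: x right, y down, z forward; pixel columns grow to the right and rows downward; lengths in m; the calibration is good to about 2 mm. A picture is of the moment at which its call begins. There is no depth.
- arm.close_job(): hands the job in; it is judged then, once.
The state is a dict: "time": time; "joint_pos": joint angles; "joint_velocities": joint speeds; "tau": joint torques, N m; "tcp_pos": TCP position; "ee_rot": TCP orientation; "ft_force": force on the tool from outside, world axes, zero at the start; "wrist_torque": the same for the moment, N m; "width": opening from 0.0 (shut) to 1.0 (fully open); "grip_force": force on a finger pad.
Only numpy, scipy, OpenCV 4.12 (cv2) and the standard library are available. Lean on these libraries where they do the work, as an engineer would, in place of code of your own. Each camera call takes 0.05 s, during which the arm holds its last target. There are 200 camera calls.

## Task

Close both medicine tubs, each with the lid of its own colour, fully home: a lid only drops down when its lugs find the gaps in the tub's collar, so turn it until it does and never force it. The carton left lying on one of the tubs goes into the green tray, flat on its floor and the same way up as now; leave the bottle, the tape roll and the calculator where they are.

Things in the scene. Friction and masses are not known exactly. Their poses are not given: they have to be found in the camera images.
- tub_blue: Open blue tub, 98 mm diameter, on a black foot of 112 mm stuck to the table: it does not move. Origin: centre of its underside, z up. Shoulder at 50 mm; on it a white collar to 60 mm (full height). Mouth 79 mm across, inner floor at 12 mm. Its yaw says nothing about where the collar's gaps are.
- tub_yellow: Open yellow tub, 98 mm diameter, on a black foot of 112 mm stuck to the table: it does not move. Origin: centre of its underside, z up. Shoulder at 50 mm; on it a white collar to 60 mm (full height). Mouth 79 mm across, inner floor at 12 mm. Its yaw says nothing about where the collar's gaps are.
- lid_blue: Loose blue lid, about 0.2 kg, right way up on the table, 52 mm high. Origin: centre of the plug's underside, z up. Plug 75 mm across, 0 to 18 mm up, tapering to 60 mm in its lowest 8 mm; disc 100 mm across, 18 to 24 mm up; grip bar on top. Four lugs (12 mm wide, radius 39 to 48 mm) hang 8 mm below the disc at the lid's +x, +y, -x, -y. Either lid fits either tub: match the colour.
- lid_yellow: Loose yellow lid, about 0.2 kg, right way up on the table, 52 mm high. Origin: centre of the plug's underside, z up. Plug 75 mm across, 0 to 18 mm up, tapering to 60 mm in its lowest 8 mm; disc 100 mm across, 18 to 24 mm up; grip bar on top. Four lugs (12 mm wide, radius 39 to 48 mm) hang 8 mm below the disc at the lid's +x, +y, -x, -y. Either lid fits either tub: match the colour.
- tub_blue_mouth (a point): Centre of the blue tub's mouth, at the collar's top, 60 mm up. The collar is four arcs (radius 39 to 48 mm, 10 mm high, 62 degrees each) with four 28 degree gaps between, 90 degrees apart, at an angle that is different each time: look from above while the tub is open, or find them by feel, turning the lid. The collar itself does not turn.
- tub_yellow_mouth (a point): Centre of the yellow tub's mouth, at the collar's top, 60 mm up. The collar is four arcs (radius 39 to 48 mm, 10 mm high, 62 degrees each) with four 28 degree gaps between, 90 degrees apart, at an angle that is different each time: look from above while the tub is open, or find them by feel, turning the lid. The collar itself does not turn.
- lid_blue_bar (a point): Centre of the blue lid's grip bar, 38 mm above the lid's origin. The bar runs along the lid's x: 64 mm long, 14 mm thick (y), from 24 to 52 mm up. With lugs riding on the collar the lid stands 8 mm proud (lid origin 50 mm above the tub's); turned loosely it drops by its own weight at the gaps (about 3 degrees of play), within a quarter turn. Home: lid origin 42 mm above the tub's.
- lid_yellow_bar (a point): Centre of the yellow lid's grip bar, 38 mm above the lid's origin. The bar runs along the lid's x: 64 mm long, 14 mm thick (y), from 24 to 52 mm up. With lugs riding on the collar the lid stands 8 mm proud (lid origin 50 mm above the tub's); turned loosely it drops by its own weight at the gaps (about 3 degrees of play), within a quarter turn. Home: lid origin 42 mm above the tub's.
- carton: White cardboard medicine carton with a red band, 112 mm (x) by 45 mm (y) by 28 mm high, about 80 g, lying flat across the mouth of the yellow tub, on its collar. Origin: centre of its underside, z up.
- tray: Shallow green open tray, fixed to the table, outside 125 mm (its x) by 200 mm (its y) by 24 mm high, walls 4 mm, floor 4 mm thick. Origin: centre of its underside, z up.
- bottle: Amber bottle standing upright, 52 mm in diameter, 115 mm tall, a bystander. Origin: centre of its underside.
- tape_roll: Roll of white tape lying flat, 90 mm in diameter, 22 mm high, a bystander. Origin: centre of its underside.
- calculator: Grey desk calculator, 150 mm (x) by 100 mm (y) by 25 mm high, a bystander. Origin: centre of its underside.
Not all that is in view belongs to the job. What is shaped like the lid_blue but pink or turquoise is not meant.

How it is judged:
At the end, for the whole second after the job is handed in: Each lid is on the tub of its own colour, fully home: its origin 38 to 45 mm above the tub's, within 6 mm of its axis, tilted under 0.06 rad, at rest. The carton lies flat (within 0.1 rad), at rest on the tray's floor: its origin inside the tray, under 10 mm above the tray's (z of lid_blue in the frame of tub_blue between 0.038 and 0.045 m and horizontal distance between lid_blue and tub_blue below 0.006 m and angle between each of lid_blue, lid_yellow's own z axis and vertical below 0.06 rad and linear speed of each of lid_blue, lid_yellow, carton below 0.02 m/s and z of lid_yellow in the frame of tub_yellow between 0.038 and 0.045 m and horizontal distance between lid_yellow and tub_yellow below 0.006 m and z of carton in the frame of tray below 0.01 m and angle between carton's own z axis and vertical below 0.1 rad and x of carton in the frame of tray between -0.055 and 0.055 m and y of carton in the frame of tray between -0.09 and 0.09 m); the robot touches nothing.
It fails at once if the blue lid was forced: pressed or wrenched against a tub with more than 80 N (contact force between lid_blue and tub_blue above 80 N or contact force between lid_blue and tub_yellow above 80 N).
It fails at once if the yellow lid was forced: pressed or wrenched against a tub with more than 80 N (contact force between lid_yellow and tub_blue above 80 N or contact force between lid_yellow and tub_yellow above 80 N).
It fails at once if the bottle was pushed more than 30 mm from its place (distance of bottle from where it was at the start of the episode above 0.03 m).
It fails at once if the tape roll was pushed more than 30 mm from its place (distance of tape_roll from where it was at the start of the episode above 0.03 m).
It fails at once if the calculator was pushed more than 30 mm from its place (distance of calculator from where it was at the start of the episode above 0.03 m).
It also fails if it takes over 72 s, if anything falls off the work surface, if the arm or the gripper's body presses on something with over 40 N, if the wrist force passes 120 N, or if a joint passes its speed limit or range.

## Working session

There is one attempt and no reset: what is moved stays moved. The work goes in short steps, Python scripts to look and compute and a tool call to move; the robot and the scene stay as the last step left them, time stands still between calls to the robot, and variables do not carry over. Pictures are saved under pics/ and viewed, at most 10 in all, crops included, and the job is handed in when it is done.

Besides the shell and the picture viewer there is one more tool, called after "Emit:" as name(argument=value, ...) on one line, values as JSON. drive_tool: Moves the arm, as the interface text tells. Its arguments: {"type":"object","properties":{"moves":{"type":"array","items":{"type":"array","items":{"type":"number"}}}},"required":["moves"]}

```bash
mkdir -p pics; cat > h.py <<'E'
import numpy as np, cv2
from station import arm
def snap(name,fn):
    d=arm.get_image(name); cv2.imwrite('pics/'+fn,d['image']); np.savez(fn.replace('.png','.npz'),**{k:np.array(d[k]) for k in d}); return d
def load(fn): return dict(np.load(fn))
def ray(d,u,v,z):
    R=cv2.Rodrigues(np.array(d['rvec'],float))[0]; t=np.array(d['tvec'],float).ravel(); K=np.array(d['intrinsics'])
    c=-R.T@t; r=R.T@np.linalg.inv(K)@np.array([u,v,1.]); return c+r*(z-c[2])/r[2]
def proj(d,p):
    return cv2.projectPoints(np.array(p,float).reshape(-1,3),np.array(d['rvec'],float),np.array(d['tvec'],float),np.array(d['intrinsics'],float),None)[0].reshape(-1,2)
E
python3 - <<'E'
from h import *
for n in('top','side'):
    d=snap(n,n+'0.png')
    R=cv2.Rodrigues(np.array(d['rvec'],float))[0]; print(n,-R.T@np.array(d['tvec']).ravel(), R.round(2).tolist())
s=arm.read_state(); print(s['time'],s['tcp_pos'],s['ee_rot'],s['width'])
E
```

```text
top [ 0.38875357 -0.14283087  1.66376627] [[-0.01, -1.0, -0.01], [-1.0, 0.01, -0.1], [0.1, 0.0, -1.0]]
side [-0.14667241  0.95205614  0.96281824] [[-0.84, -0.54, 0.0], [-0.31, 0.48, -0.82], [0.44, -0.69, -0.57]]
0.1 [ 0.20839818 -0.69396587  0.23047482] [ 9.89372281e-01  1.45402843e-01 -1.89194611e-04 -6.84052175e-04] 1.0053627505503735
```

View pics/top0.png

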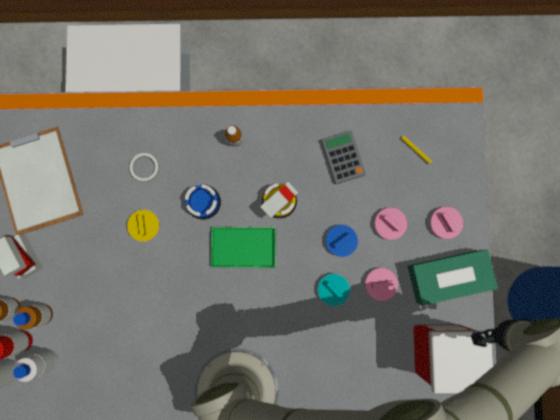

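View pics/side0.png

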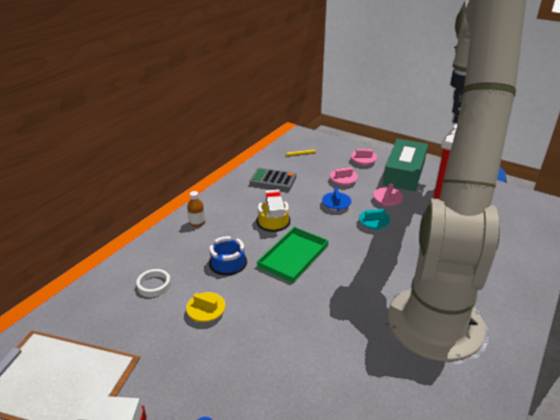

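Top view: the blue lid is at about (341,240) and the yellow lid at (143,226). The turquoise lid (333,289) and pink lids (390,223), (446,222), (381,283) are decoys. The blue tub is at (202,201), the yellow tub with the carton on it at (279,200) and the tray at (243,247). I'll confirm in one enlarged crop.

```bash
python3 - <<'E'
from h import *
d=load('top0.npz'); im=d['image']
c=im[160:280,115:375]; cv2.imwrite('pics/c1.png',cv2.resize(c,None,fx=3,fy=3,interpolation=cv2.INTER_CUBIC))
hsv=cv2.cvtColor(im,cv2.COLOR_BGR2HSV)
def mask(lo,hi,box):
    m=cv2.inRange(hsv,lo,hi); k=np.zeros_like(m); x0,y0,x1,y1=box;k[y0:y1,x0:x1]=m[y0:y1,x0:x1]; return k
for n,lo,hi,b,z in [('lidblue',(100,120,40),(125,255,255),(315,215,365,265),.022),('lidyel',(20,120,60),(35,255,255),(120,200,165,250),.022),
  ('tray',(50,120,60),(75,255,255),(200,215,285,280),.024)]:
    m=mask(lo,hi,b); cs=max(cv2.findContours(m,0,1)[0],key=cv2.contourArea); r=cv2.minAreaRect(cs); print(n,r,ray(d,*r[0],z).round(4))
    box=np.array([ray(d,*p,z)[:2] for p in cv2.boxPoints(r)]); print(box.round(3).tolist())
E
```

```text
lidblue ((341.5, 240.5), (31.0, 31.0), 90.0) [ 0.453  -0.3308  0.022 ]
[[0.502, -0.284], [0.501, -0.38], [0.404, -0.378], [0.406, -0.282]]
lidyel ((142.5, 225.5), (31.0, 31.0), 90.0) [0.5076 0.288  0.022 ]
[[0.557, 0.337], [0.556, 0.24], [0.459, 0.239], [0.46, 0.336]]
tray ((243.0, 247.0), (40.0, 64.0), 90.0) [ 0.4367 -0.0251  0.024 ]
[[0.5, 0.074], [0.497, -0.125], [0.374, -0.124], [0.376, 0.074]]
```

View pics/c1.png

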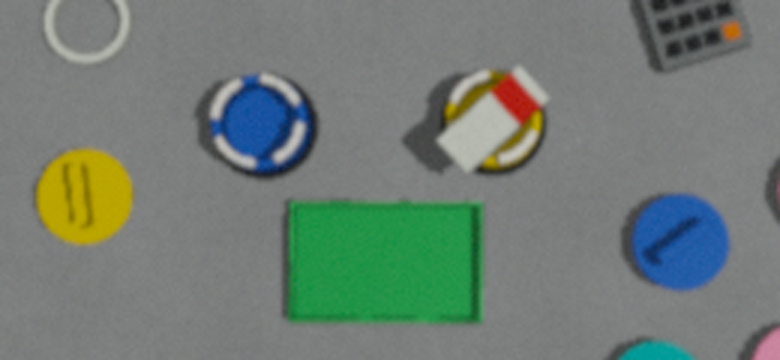

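The crop confirms the blue lid (crop 679,242), with its bar from (648,252) to (697,220), and the yellow lid (85,197), with its bar near vertical. The carton's top corners are at (522,66), (548,100), (472,173) and (437,135). The blue tub's collar gaps are visible. Next I'll fit the poses.

```bash
cat >> h.py <<'E'
from scipy.optimize import minimize
def fitcollar(d,u,v,box=None):
    im=cv2.cvtColor(d['image'],cv2.COLOR_BGR2HSV).astype(float); w=im[...,2]*(1-im[...,1]/255)  # whiteness
    w=cv2.GaussianBlur(w.astype(np.float32),(3,3),0)
    c0=ray(d,u,v,.06)[:2]
    A=np.radians(np.arange(0,360,3))
    def samp(x,y,r,a):
        p=proj(d,np.c_[x+r*np.cos(a),y+r*np.sin(a),np.full(len(a),.06)]).astype(np.float32)
        return cv2.remap(w,p[:,0].reshape(1,-1),p[:,1].reshape(1,-1),cv2.INTER_LINEAR)[0]
    best=None
    for th in range(0,90,2):
      t=np.radians(th); rel=(np.degrees(A-t)+45)%90-45; g=abs(rel)<11; s=abs(rel)>17
      for dx in np.arange(-.008,.009,.002):
        for dy in np.arange(-.008,.009,.002):
          x,y=c0+[dx,dy]; m=samp(x,y,.0435,A)
          sc=m[s].mean()-m[g].mean()-.5*samp(x,y,.034,A).mean()-.5*samp(x,y,.053,A).mean()
          if best is None or sc>best[0]: best=(sc,x,y,th)
    return best
def here():
    s=arm.read_state(); from scipy.spatial.transform import Rotation as Ro
    R=Ro.from_quat(s['ee_rot']).as_matrix(); return np.array(s['tcp_pos']),np.degrees(np.arctan2(R[1,1],R[0,1])),R,s
def plan(wps,start=None,step=40):
    """wps: (x,y,z,yaw of tool y deg,claw); prints rounded rows; half-turn symmetric yaw chosen absolute as given"""
    p,yaw,R,s=here(); p=p.copy()
    for x,y,z,ya,cl in wps:
        D=np.array([x,y,z])-p; dy=ya-yaw
        n=max(1,int(np.ceil(max(np.linalg.norm(D)/(step/1000),abs(dy)/8))))
        print('->',(x,y,z,ya),n)
        for i in range(n):
            k=n-i; d=(np.array([x,y,z])-p)/k*1000; w=(ya-yaw)/k
            a=np.radians(yaw); ty=np.array([np.cos(a),np.sin(a),0]); tx=np.array([-ty[1],ty[0],0])*1.0; tz=np.array([0,0,-1.])
            tx=np.cross(ty,tz)
            q=np.round([d@tx,d@ty,d@tz],0); ww=-round(w,1)
            p=p+(q[0]*tx+q[1]*ty+q[2]*tz)/1000; yaw-=ww
            print([*q.astype(int).tolist(),0,0,float(ww),cl])
E
python3 - <<'E'
from h import *
d=load('top0.npz')
print('blue tub',fitcollar(d,202,200)); print('yel tub',fitcollar(d,279,200))
f=lambda x,y:(115+(x+.5)/3-.5,160+(y+.5)/3-.5)
cs=np.array([ray(d,*f(*p),.088)[:2] for p in [(522,66),(548,100),(472,173),(437,135)]]); print('carton',cs.round(3).tolist(),cs.mean(0))
ax=(cs[0]+cs[1]-cs[2]-cs[3])/2; print(np.hypot(*ax),np.degrees(np.arctan2(ax[1],ax[0])))
for n,a,b in [('blue bar',(648,252),(697,220)),('yel bar1',(66,165),(70,222)),('yel2',(84,165),(89,227))]:
    A,B=[ray(d,*f(*p),.024)[:2] for p in(a,b)]; v=B-A; print(n,A,B,np.degrees(np.arctan2(v[1],v[0])))
print(here()[:2])
E
```

```text
blue tub (np.float32(59.043194), np.float64(0.5806620322229206), np.float64(0.10079529099166021), 10)
yel tub (np.float32(31.272228), np.float64(0.5815532546729345), np.float64(-0.14060636232216614), 84)
carton [[0.629, -0.168], [0.595, -0.194], [0.522, -0.117], [0.561, -0.083]] [ 0.57684514 -0.14052866]
0.10771586524654247 -49.14536512885812
blue bar [ 0.44354323 -0.29678932] [ 0.47594146 -0.34816663] -57.76470915675785
yel bar1 [0.54159702 0.30607569] [0.48222442 0.30113631] -175.24435193322842
yel2 [0.5413523  0.28733302] [0.47678752 0.28136007] -174.71455475980213
(array([ 0.20839818, -0.69396587,  0.23047482]), np.float64(-73.27878759365854))
```

```bash
python3 - <<'E'
from h import *
plan([(.577,-.1405,.2,40.9,85),(.577,-.1405,.065,40.9,85)])
E
```

```text
-> (0.577, -0.1405, 0.2, 40.9) 17
[30, -25, 2, 0, 0, -6.7, 85]
[33, -21, 2, 0, 0, -6.7, 85]
[35, -17, 2, 0, 0, -6.7, 85]
[37, -13, 2, 0, 0, -6.7, 85]
[38, -9, 2, 0, 0, -6.7, 85]
[39, -4, 2, 0, 0, -6.7, 85]
[39, 0, 2, 0, 0, -6.7, 85]
[39, 5, 2, 0, 0, -6.7, 85]
[38, 9, 2, 0, 0, -6.7, 85]
[37, 14, 2, 0, 0, -6.7, 85]
[35, 18, 1, 0, 0, -6.7, 85]
[32, 22, 2, 0, 0, -6.7, 85]
[30, 26, 1, 0, 0, -6.8, 85]
[26, 29, 2, 0, 0, -6.7, 85]
[23, 32, 1, 0, 0, -6.8, 85]
[19, 34, 2, 0, 0, -6.7, 85]
[14, 35, 1, 0, 0, -6.8, 85]
-> (0.577, -0.1405, 0.065, 40.9) 4
[0, 0, 34, 0, 0, 0.0, 85]
[0, 0, 34, 0, 0, 0.0, 85]
[0, 0, 34, 0, 0, 0.0, 85]
[0, 1, 33, 0, 0, 0.0, 85]
```

Emit:
drive_tool(moves=[[30,-25,2,0,0,-6.7,85],[33,-21,2,0,0,-6.7,85],[35,-17,2,0,0,-6.7,85],[37,-13,2,0,0,-6.7,85],[38,-9,2,0,0,-6.7,85]])

```text
time: 0.6
tcp_pos: [0.3176, -0.5303, 0.221]
ee_rot: [0.904, 0.427, -0.0, -0.0]
ft_force: [0.5, -0.3, -0.5]
width: 0.996
grip_force: 0.0
```

Emit:
drive_tool(moves=[[39,-4,2,0,0,-6.7,85],[39,0,2,0,0,-6.7,85],[39,5,2,0,0,-6.7,85],[38,9,2,0,0,-6.7,85],[37,14,2,0,0,-6.7,85]])

```text
time: 1.1
tcp_pos: [0.4256, -0.3669, 0.2111]
ee_rot: [0.743, 0.669, -0.0, -0.0]
ft_force: [0.4, 0.1, 0.4]
width: 0.996
grip_force: 0.0
```

Emit:
drive_tool(moves=[[35,18,1,0,0,-6.7,85],[32,22,2,0,0,-6.7,85],[30,26,1,0,0,-6.8,85],[26,29,2,0,0,-6.7,85],[23,32,1,0,0,-6.8,85]])

```text
time: 1.6
tcp_pos: [0.5349, -0.204, 0.204]
ee_rot: [0.517, 0.856, -0.0, -0.0]
ft_force: [-0.4, -0.1, 0.7]
width: 0.993
grip_force: 0.0
```

Emit:
drive_tool(moves=[[19,34,2,0,0,-6.7,85],[14,35,1,0,0,-6.8,85],[0,0,0,0,0,0,85],[0,0,0,0,0,0,85]])

```text
time: 2.0
tcp_pos: [0.577, -0.1408, 0.2008]
ee_rot: [0.415, 0.91, -0.0, -0.001]
ft_force: [0.4, -1.1, 0.4]
width: 0.997
grip_force: 0.0
```

```bash
python3 - <<'E'
from h import *
p,y,R,s=here(); print(p,y,s['joint_pos'],s['ft_force'],s['time'])
plan([(.577,-.1405,.065,40.9,85)])
E
```

```text
[ 0.5769693  -0.14079069  0.20077877] 40.97770400336702 [ 0.53361807  0.53376894 -0.56935478  1.91149718  0.38868379  0.8080267
  0.469162  ] [ 0.42137596 -1.06604735  0.37977404] 2.0
-> (0.577, -0.1405, 0.065, 40.9) 4
[0, 0, 34, 0, 0, 0.0, 85]
[0, 0, 34, 0, 0, 0.0, 85]
[0, 0, 34, 0, 0, 0.0, 85]
[0, 0, 34, 0, 0, 0.1, 85]
```

Emit:
drive_tool(moves=[[0,0,34,0,0,0,85],[0,0,34,0,0,0,85],[0,0,34,0,0,0,85],[0,0,32,0,0,0,85],[0,0,0,0,0,0,60]])

```text
time: 2.5
tcp_pos: [0.5739, -0.1429, 0.0638]
ee_rot: [0.416, 0.909, -0.001, -0.003]
ft_force: [0.9, -0.1, 0.4]
width: 0.851
grip_force: 0.0
```

Emit:
drive_tool(moves=[[0,0,0,0,0,0,30],[0,0,0,0,0,0,30],[0,0,0,0,0,0,30],[0,0,0,0,0,0,30]])

```text
time: 2.9
tcp_pos: [0.5779, -0.1421, 0.0691]
ee_rot: [0.416, 0.91, 0.0, 0.001]
ft_force: [-1.1, -1.0, 8.5]
width: 0.509
grip_force: 61.8
```

```bash
python3 - <<'E'
from h import *
p,y,R,s=here(); print(p,y,s['width'],s['grip_force'],s['ft_force'],s['time'])
plan([(.577,-.1405,.15,40.9,30),(.437,-.025,.12,0,30),(.437,-.025,.013,0,30)])
E
```

```text
[ 0.57786597 -0.14211964  0.06910527] 40.876337029217424 0.5089393363515726 61.765655279159546 [-1.08330466 -1.03823361  8.45716909] 2.9
-> (0.577, -0.1405, 0.15, 40.9) 3
[1, 0, -27, 0, 0, -0.0, 30]
[0, 0, -27, 0, 0, -0.0, 30]
[1, 0, -27, 0, 0, -0.0, 30]
-> (0.437, -0.025, 0.12, 0) 6
[30, -5, 5, 0, 0, 6.8, 30]
[29, -8, 5, 0, 0, 6.8, 30]
[28, -12, 5, 0, 0, 6.8, 30]
[26, -15, 5, 0, 0, 6.8, 30]
[24, -18, 5, 0, 0, 6.8, 30]
[22, -21, 5, 0, 0, 6.9, 30]
-> (0.437, -0.025, 0.013, 0) 3
[0, 0, 36, 0, 0, -0.0, 30]
[0, 0, 36, 0, 0, -0.0, 30]
[0, 0, 35, 0, 0, -0.0, 30]
```

Emit:
drive_tool(moves=[[0,0,-15,0,0,0,30],[0,0,-33,0,0,0,30],[0,0,-33,0,0,0,30],[30,-5,5,0,0,6.8,30],[29,-8,5,0,0,6.8,30]])

```text
time: 3.4
tcp_pos: [0.5312, -0.1029, 0.1405]
ee_rot: [0.523, 0.852, 0.001, 0.002]
ft_force: [-0.5, 0.8, -0.7]
width: 0.514
grip_force: 61.2
```

Emit:
drive_tool(moves=[[28,-12,5,0,0,6.8,30],[26,-15,5,0,0,6.8,30],[24,-18,5,0,0,6.8,30],[22,-21,5,0,0,6.9,30],[0,0,0,0,0,0,30]])

```text
time: 3.9
tcp_pos: [0.4342, -0.0236, 0.1191]
ee_rot: [0.707, 0.707, -0.001, -0.001]
ft_force: [0.8, 0.2, 0.3]
width: 0.516
grip_force: 61.2
```

Emit:
drive_tool(moves=[[0,0,0,0,0,0,30]])

```text
time: 4.0
tcp_pos: [0.4377, -0.0252, 0.1193]
ee_rot: [0.706, 0.708, 0.0, 0.001]
ft_force: [1.0, -0.3, -0.8]
width: 0.513
grip_force: 61.2
```

```bash
python3 - <<'E'
from h import *
p,y,R,s=here(); print(p,y,s['width'],s['grip_force'],s['ft_force'],s['time'])
a=snap('top','top1.png')['image'][150:290,190:320]; b=snap('side','side1.png')['image'][150:300,210:350]
cv2.imwrite('pics/c2.png',np.hstack([cv2.resize(a,(400,431)),cv2.resize(b,(400,431))]))
plan([(.437,-.025,.023,0,30)])
E
```

```text
[ 0.43774667 -0.02522267  0.11929817] 0.1878040783130072 0.5134394198516516 61.20152950286865 [ 0.99670532 -0.28939709 -0.75094633] 4.0
-> (0.437, -0.025, 0.023, 0) 3
[0, -1, 32, 0, 0, 0.0, 30]
[1, 0, 32, 0, 0, 0.0, 30]
[0, -1, 32, 0, 0, 0.1, 30]
```

View pics/c2.png

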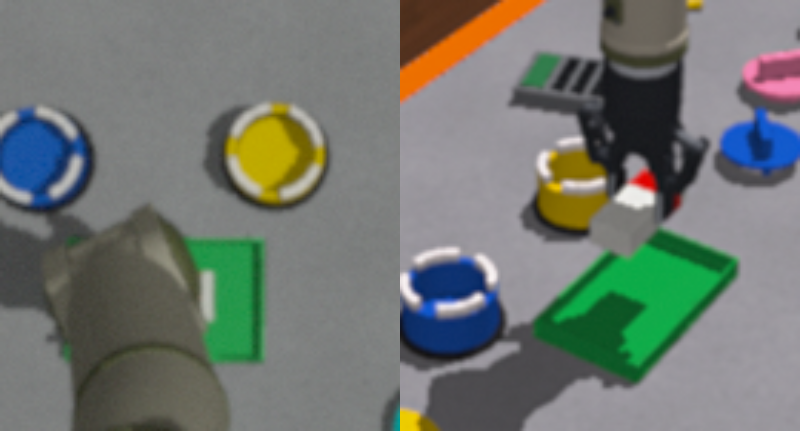

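The carton is held level over the tray, and the yellow tub's collar is now in full view at (275,153) in the left half. Lowering the carton.

Emit:
drive_tool(moves=[[0,0,34,0,0,0,30],[0,0,34,0,0,0,30],[0,0,28,0,0,0,30],[0,0,3,0,0,0,30],[0,0,0,0,0,0,30]])

```text
time: 4.6
tcp_pos: [0.4384, -0.0271, 0.0228]
ee_rot: [0.707, 0.707, -0.001, 0.001]
ft_force: [-0.1, -0.1, -0.6]
width: 0.514
grip_force: 61.3
```

Emit:
drive_tool(moves=[[0,0,2,0,0,0,30],[0,0,0,0,0,0,30]])

```text
time: 4.8
tcp_pos: [0.4387, -0.0271, 0.0221]
ee_rot: [0.707, 0.707, -0.0, 0.001]
ft_force: [-0.3, 0.8, -0.3]
width: 0.51
grip_force: 61.3
```

Emit:
drive_tool(moves=[[0,0,2,0,0,0,30],[0,0,0,0,0,0,30]])

```text
time: 5.0
tcp_pos: [0.4385, -0.0269, 0.0202]
ee_rot: [0.707, 0.707, -0.0, 0.001]
ft_force: [-1.0, 0.6, -1.6]
width: 0.514
grip_force: 61.3
```

```bash
python3 - <<'E'
from h import *
p,y,R,s=here(); print(p,y,s['width'],s['grip_force'],s['ft_force'],s['time'])
d=load('top1.npz'); print('yel tub',fitcollar(d,280,199.5)); print(fitcollar(d,202,200))
E
```

```text
[ 0.43854339 -0.02692361  0.02021831] -0.027441344384566888 0.5140924410322761 61.27007603645325 [-1.02715041  0.57179019 -1.61467973] 5.0
yel tub (np.float32(89.44174), np.float64(0.5810506316855544), np.float64(-0.13768090588512685), 82)
(np.float32(59.54792), np.float64(0.5806620322229206), np.float64(0.10079529099166021), 10)
```

Emit:
drive_tool(moves=[[0,0,3,0,0,0,30],[0,0,0,0,0,0,30]])

```text
time: 5.2
tcp_pos: [0.4383, -0.0267, 0.017]
ee_rot: [0.707, 0.707, -0.0, 0.001]
ft_force: [0.3, -0.2, -0.8]
width: 0.512
grip_force: 61.3
```

Emit:
drive_tool(moves=[[0,0,2,0,0,0,30],[0,0,0,0,0,0,30]])

```text
time: 5.4
tcp_pos: [0.4381, -0.0267, 0.015]
ee_rot: [0.707, 0.707, -0.0, 0.001]
ft_force: [-0.6, 0.0, -0.2]
width: 0.514
grip_force: 61.3
```

Emit:
drive_tool(moves=[[0,0,2,0,0,0,30],[0,0,0,0,0,0,30]])

```text
time: 5.6
tcp_pos: [0.4381, -0.0266, 0.0131]
ee_rot: [0.707, 0.707, -0.0, 0.001]
ft_force: [0.8, -0.6, -0.2]
width: 0.518
grip_force: 61.3
```

Emit:
drive_tool(moves=[[0,0,2,0,0,0,30],[0,0,0,0,0,0,30]])

```text
time: 5.8
tcp_pos: [0.4381, -0.0266, 0.013]
ee_rot: [0.707, 0.707, 0.0, 0.002]
ft_force: [-3.3, 0.0, 43.5]
width: 0.514
grip_force: 66.5
```

Emit:
drive_tool(moves=[[0,0,1,0,0,0,30],[0,0,0,0,0,0,30]])

```text
time: 6.0
tcp_pos: [0.4381, -0.0266, 0.0129]
ee_rot: [0.707, 0.707, 0.001, 0.003]
ft_force: [-5.4, 0.2, 64.7]
width: 0.511
grip_force: 69.0
```

Emit:
drive_tool(moves=[[0,0,-3,0,0,0,30],[0,0,0,0,0,0,50],[0,0,0,0,0,0,60],[0,0,0,0,0,0,60]])

```text
time: 6.4
tcp_pos: [0.4379, -0.0266, 0.0126]
ee_rot: [0.707, 0.707, -0.001, 0.001]
ft_force: [0.5, -0.0, -0.6]
width: 0.697
grip_force: 0.0
```

```bash
python3 - <<'E'
from h import *
p,y,R,s=here(); print(p,y,s['width'],s['grip_force'],s['ft_force'],s['time'])
d=load('top0.npz'); im=d['image']; hsv=cv2.cvtColor(im,cv2.COLOR_BGR2HSV)
for n,lo,hi,b in [('lidblue',(100,120,30),(125,255,255),(315,215,365,265)),('lidyel',(20,100,30),(35,255,255),(120,200,165,250))]:
    x0,y0,x1,y1=b; m=cv2.inRange(hsv,lo,hi)[y0:y1,x0:x1]; c=max(cv2.findContours(m,0,1)[0],key=cv2.contourArea)
    k=np.zeros_like(m); cv2.drawContours(k,[c],0,255,-1); M=cv2.moments(k,True); u,v=M['m10']/M['m00']+x0,M['m01']/M['m00']+y0
    # soft (saturation-weighted) centroid
    S=hsv[y0:y1,x0:x1,1].astype(float)*(cv2.dilate(k,np.ones((5,5)))>0); yy,xx=np.mgrid[y0:y1,x0:x1]
    print(n,u,v,ray(d,u,v,.023)[:2],ray(d,(S*xx).sum()/S.sum(),(S*yy).sum()/S.sum(),.023)[:2],M['m00'])
d=load('top1.npz')
hsv=cv2.cvtColor(d['image'],cv2.COLOR_BGR2HSV).astype(float); w=cv2.GaussianBlur((hsv[...,2]*(1-hsv[...,1]/255)).astype(np.float32),(3,3),0)
A=np.radians(np.arange(0,360,2))
def f(q,r0=(.041,.0435,.046)):
    x,y,t=q; rel=(np.degrees(A)-t+45)%90-45; g=abs(rel)<10; s=abs(rel)>18; o=0
    def S(r):
        p=proj(d,np.c_[x+r*np.cos(A),y+r*np.sin(A),np.full(len(A),.06)]).astype(np.float32); return cv2.remap(w,p[:,0].reshape(1,-1),p[:,1].reshape(1,-1),cv2.INTER_CUBIC)[0]
    for r in r0: m=S(r); o+=m[s].mean()-m[g].mean()
    return -(o-S(.035)[s].mean()-S(.052)[s].mean())
for q in [(.5807,.1008,10),(.581,-.1377,82)]:
    r=minimize(f,q,method='Nelder-Mead',options=dict(initial_simplex=[q,(q[0]+.003,q[1],q[2]),(q[0],q[1]+.003,q[2]),(q[0],q[1],q[2]+4)])); print(r.x,r.fun)
E
```

```text
[ 0.43789117 -0.02655158  0.01255559] 0.006356627815108323 0.697095357502053 0.0 [ 0.5166166  -0.0415417  -0.64963624] 6.4
lidblue 341.2379182156134 240.21561338289962 [ 0.45384277 -0.3298777 ] [ 0.45386557 -0.3296664 ] 807.0
lidyel 142.6347087378641 225.12864077669903 [0.50871518 0.2872958 ] [0.50884666 0.28725347] 824.0
[ 0.5807  0.1008 10.    ] -219.50411987304688
[ 0.581  -0.1377 82.    ] -305.206298828125
```

```bash
python3 - <<'E'
from h import *
d=load('top1.npz'); hsv=cv2.cvtColor(d['image'],cv2.COLOR_BGR2HSV).astype(float); w=hsv[...,2]*(1-hsv[...,1]/255)
for n,x,y in [('blue',.5807,.1008),('yel',.581,-.1377)]:
    yy,xx=np.mgrid[160:240,150:330]
    P=np.array([ray(d,a,b,.06)[:2] for a,b in zip(xx.ravel(),yy.ravel())]); W=w[160:240,150:330].ravel()
    r=np.hypot(P[:,0]-x,P[:,1]-y); m=(r<.053)&(W>150); c,rad=cv2.minEnclosingCircle((P[m]*1000).astype(np.float32))
    Q=P[m]; sol=np.linalg.lstsq(np.c_[2*Q,np.ones(len(Q))],(Q**2).sum(1),rcond=None)[0]; 
    print(n,m.sum(),'centroid',Q.mean(0),'circle',sol[:2],np.sqrt(sol[2]+sol[:2]@sol[:2]),c,rad)
    a=np.degrees(np.arctan2(Q[:,1]-sol[1],Q[:,0]-sol[0])); z=np.exp(4j*np.radians(a)).mean(); print('arc centre ang',np.degrees(np.angle(z))/4,'gap',(np.degrees(np.angle(z))/4+45)%90)
plan([(.438,-.027,.15,0,60),(.4538,-.3297,.15,32.2,60),(.4538,-.3297,.028,32.2,60)])
E
```

```text
blue 153 centroid [0.58189655 0.10217995] circle [0.58169299 0.10185539] 0.0436690531757111 (581.7774047851562, 101.74744415283203) 47.63022994995117
arc centre ang -34.99733561386593 gap 10.002664386134072
yel 147 centroid [ 0.58258199 -0.13960251] circle [ 0.58260007 -0.13890888] 0.04391071945989134 (583.02294921875, -138.68896484375) 47.87595748901367
arc centre ang 38.22285616282607 gap 83.22285616282608
-> (0.438, -0.027, 0.15, 0) 4
[0, 0, -34, 0, 0, 0.0, 60]
[0, 0, -34, 0, 0, 0.0, 60]
[0, 0, -35, 0, 0, 0.0, 60]
[0, 0, -34, 0, 0, 0.0, 60]
-> (0.4538, -0.3297, 0.15, 32.2) 8
[-38, 2, 0, 0, 0, -4.0, 60]
[-38, -1, 0, 0, 0, -4.0, 60]
[-38, -3, 0, 0, 0, -4.0, 60]
[-37, -6, 0, 0, 0, -4.0, 60]
[-37, -9, 0, 0, 0, -4.0, 60]
[-36, -11, 0, 0, 0, -4.1, 60]
[-36, -13, 0, 0, 0, -4.0, 60]
[-34, -16, 0, 0, 0, -4.1, 60]
-> (0.4538, -0.3297, 0.028, 32.2) 4
[0, 0, 30, 0, 0, 0.0, 60]
[0, 0, 31, 0, 0, 0.0, 60]
[0, 0, 30, 0, 0, 0.0, 60]
[0, 0, 31, 0, 0, 0.0, 60]
```

Emit:
drive_tool(moves=[[0,0,-34,0,0,0,60],[0,0,-34,0,0,0,60],[0,0,-35,0,0,0,60],[0,0,-34,0,0,0,60],[-38,2,0,0,0,-4,60]])

```text
time: 6.9
tcp_pos: [0.4424, -0.0608, 0.1505]
ee_rot: [0.68, 0.734, 0.003, 0.003]
ft_force: [1.3, -0.7, -0.5]
width: 0.704
grip_force: 0.0
```

Emit:
drive_tool(moves=[[-38,-1,0,0,0,-4,60],[-38,-3,0,0,0,-4,60],[-37,-6,0,0,0,-4,60],[-37,-9,0,0,0,-4,60],[-36,-11,0,0,0,-4.1,60]])

```text
time: 7.4
tcp_pos: [0.4488, -0.2549, 0.1467]
ee_rot: [0.543, 0.84, -0.0, 0.0]
ft_force: [0.5, 0.0, 0.4]
width: 0.702
grip_force: 0.0
```

Emit:
drive_tool(moves=[[-36,-13,0,0,0,-4,60],[-34,-16,0,0,0,-4.1,60],[0,0,30,0,0,0,60],[0,0,0,0,0,0,60],[0,0,0,0,0,0,60]])

```text
time: 7.9
tcp_pos: [0.4537, -0.3279, 0.117]
ee_rot: [0.483, 0.876, -0.0, -0.0]
ft_force: [0.2, -0.7, 0.3]
width: 0.7
grip_force: 0.0
```

```bash
python3 - <<'E'
from h import *
p,y,R,s=here(); print(p,y,s['joint_pos'][6],s['time'])
d=snap('top','top2.png'); e=snap('side','side2.png')
a=cv2.resize(d['image'][180:300,190:390],None,fx=2,fy=2,interpolation=2); 
b=cv2.resize(e['image'][130:260,270:400],(400,400),interpolation=2)
cv2.imwrite('pics/c3.png',np.hstack([cv2.copyMakeBorder(a,0,160,0,0,0),b]))
plan([(.4538,-.3297,.030,32.2,50)])
E
```

```text
[ 0.45369303 -0.32791158  0.117005  ] 32.24906916902573 0.3165032960216135 7.9
-> (0.4538, -0.3297, 0.03, 32.2) 3
[0, -1, 29, 0, 0, 0.0, 50]
[-1, 0, 30, 0, 0, 0.0, 50]
[0, -1, 29, 0, 0, 0.1, 50]
```

View pics/c3.png

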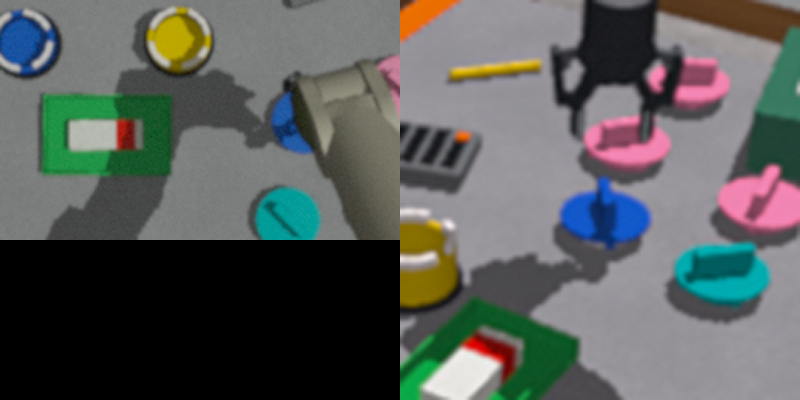

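The carton lies flat in the tray. The gripper is above the blue lid, whose bar is seen end-on at (605,215). Descending.

Emit:
drive_tool(moves=[[0,-1,29,0,0,0,55],[-1,0,30,0,0,0,50],[0,-1,28,0,0,0,40],[0,0,0,0,0,0,30],[0,0,0,0,0,0,20]])

```text
time: 8.5
tcp_pos: [0.4538, -0.3304, 0.0315]
ee_rot: [0.483, 0.876, -0.001, 0.001]
ft_force: [-0.6, 0.4, 0.6]
width: 0.235
grip_force: 0.0
```

Emit:
drive_tool(moves=[[0,0,0,0,0,0,5],[0,0,0,0,0,0,5],[0,0,0,0,0,0,5],[0,0,0,0,0,0,5]])

```text
time: 8.9
tcp_pos: [0.4541, -0.3313, 0.0321]
ee_rot: [0.483, 0.875, -0.0, 0.002]
ft_force: [0.4, 1.2, 7.7]
width: 0.149
grip_force: 62.3
```

```bash
python3 - <<'E'
from h import *
p,y,R,s=here(); print(p,y,s['width'],s['grip_force'],s['ft_force'],s['joint_pos'][6],s['time'])
plan([(.4538,-.3297,.15,32.2,5),(.5817,.1018,.15,10,5)],step=38)
E
```

```text
[ 0.4540749  -0.33125557  0.03208917] 32.20166796597926 0.14947876789514342 62.28699803352356 [0.41447951 1.23741751 7.71171453] 0.16650803023193478 8.9
-> (0.4538, -0.3297, 0.15, 32.2) 4
[0, 0, -29, 0, 0, 0.0, 5]
[0, 0, -30, 0, 0, 0.0, 5]
[1, 0, -29, 0, 0, 0.0, 5]
[0, 1, -30, 0, 0, 0.0, 5]
-> (0.5817, 0.1018, 0.15, 10) 12
[25, 28, 0, 0, 0, 1.9, 5]
[26, 27, 0, 0, 0, 1.8, 5]
[27, 27, 0, 0, 0, 1.9, 5]
[27, 26, 0, 0, 0, 1.8, 5]
[28, 25, 0, 0, 0, 1.9, 5]
[29, 24, 0, 0, 0, 1.8, 5]
[30, 23, 0, 0, 0, 1.9, 5]
[30, 22, 0, 0, 0, 1.8, 5]
[31, 21, 0, 0, 0, 1.9, 5]
[32, 19, 0, 0, 0, 1.8, 5]
[32, 19, 0, 0, 0, 1.9, 5]
[33, 17, 0, 0, 0, 1.8, 5]
```

Emit:
drive_tool(moves=[[0,0,-15,0,0,0,5],[0,0,-25,0,0,0,5],[0,0,-30,0,0,0,5],[0,0,-30,0,0,0,5],[0,0,-18,0,0,0,5]])

```text
time: 9.4
tcp_pos: [0.4531, -0.3312, 0.1511]
ee_rot: [0.483, 0.875, -0.001, 0.002]
ft_force: [-0.0, 0.0, -3.1]
width: 0.149
grip_force: 60.9
```

Emit:
drive_tool(moves=[[25,28,0,0,0,1.9,5],[26,27,0,0,0,1.8,5],[27,27,0,0,0,1.9,5],[27,26,0,0,0,1.8,5],[28,25,0,0,0,1.9,5]])

```text
time: 9.9
tcp_pos: [0.5064, -0.1495, 0.1488]
ee_rot: [0.553, 0.833, -0.001, 0.001]
ft_force: [0.5, -0.9, -2.3]
width: 0.148
grip_force: 60.8
```

Emit:
drive_tool(moves=[[29,24,0,0,0,1.8,5],[30,23,0,0,0,1.9,5],[30,22,0,0,0,1.8,5],[31,21,0,0,0,1.9,5],[32,19,0,0,0,1.8,5]])

```text
time: 10.4
tcp_pos: [0.5595, 0.0303, 0.1484]
ee_rot: [0.618, 0.786, -0.0, 0.001]
ft_force: [0.9, -0.6, -3.0]
width: 0.147
grip_force: 60.8
```

Emit:
drive_tool(moves=[[32,19,0,0,0,1.9,5],[31,17,0,0,0,1.8,5],[0,0,0,0,0,0,5],[0,0,0,0,0,0,5],[0,0,0,0,0,0,5]])

```text
time: 10.9
tcp_pos: [0.5801, 0.0972, 0.1478]
ee_rot: [0.643, 0.766, -0.001, 0.001]
ft_force: [0.7, -0.8, -2.6]
width: 0.147
grip_force: 60.8
```

```bash
python3 - <<'E'
from h import *
p,y,R,s=here(); print(p,y,s['width'],s['grip_force'],s['ft_force'],s['joint_pos'][6],s['time'])
e=snap('side','side3.png'); cv2.imwrite('pics/c4.png',cv2.resize(e['image'][150:290,160:300],(600,600),interpolation=2))
# outline of the lid disc if centred on tool x offset 0 / 1.5 mm
o=p+R[:,0]*.0015-[0,0,.032]
print('disc L/R extents predicted', [ (lambda q:(q[:,0].min().round(1),q[:,0].max().round(1),q[:,1].max().round(1)))(proj(e,[c+[.05*np.cos(a),.05*np.sin(a),.018] for a in np.linspace(0,6.28,90)])) for c in (o,)])
plan([(.582,.1003,.096,10,5)])
E
```

```text
[0.58009523 0.0972198  0.14775474] 9.9565058016762 0.14748657170200513 60.79405903816223 [ 0.70833577 -0.80411653 -2.6131155 ] -0.6952809306810198 10.9
disc L/R extents predicted [(np.float64(207.6), np.float64(244.0), np.float64(236.5))]
-> (0.582, 0.1003, 0.096, 10) 2
[2, 1, 26, 0, 0, -0.0, 5]
[1, 1, 26, 0, 0, -0.1, 5]
```

View pics/c4.png

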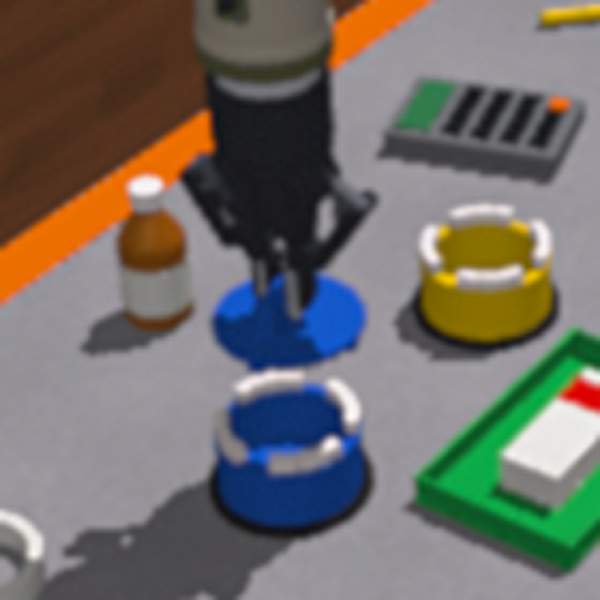

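```bash
python3 - <<'E'
from h import *
e=load('side3.npz'); p,y,R,s=here()
hsv=cv2.cvtColor(e['image'],cv2.COLOR_BGR2HSV)
sub=hsv[212:238,195:260]; m=cv2.inRange(sub,(100,130,60),(125,255,255))
for r in range(0,26,1):
    xs=np.where(m[r])[0]
    if len(xs): print(212+r,xs.min()+195,xs.max()+195,end=' | ')
W=(hsv[...,2]*(1-hsv[...,1]/255.))[234:264,200:256]>120
print(); 
for r in range(30):
    xs=np.where(W[r])[0]
    if len(xs): print(234+r,xs.min()+200,xs.max()+200,end=' | ')
def ell(c,r,h):
    q=proj(e,[c+np.array([r*np.cos(a),r*np.sin(a),h]) for a in np.linspace(0,6.28,180)]); return [q[:,0].min(),q[:,0].max(),q[:,1].min(),q[:,1].max()]
o=p-[0,0,.032]
print('\nlid top',np.round(ell(o,.05,.024),1),'bot',np.round(ell(o,.05,.018),1)); 
t=np.array([.5817,.1018,0]); print('collar top',np.round(ell(t,.048,.06),1),'bot',np.round(ell(t,.048,.05),1))
E
```

```text
214 224 235 | 215 223 237 | 216 216 239 | 217 215 241 | 218 213 242 | 219 212 243 | 220 211 243 | 221 211 244 | 222 210 244 | 223 210 244 | 224 210 244 | 225 210 244 | 226 210 244 | 227 210 243 | 228 211 243 | 229 211 242 | 230 212 242 | 231 213 240 | 232 214 238 | 233 216 235 | 234 218 232 | 235 218 221 | 
234 200 255 | 235 200 255 | 236 200 255 | 237 200 255 | 238 200 255 | 239 200 255 | 240 200 255 | 241 200 255 | 242 200 255 | 243 200 255 | 244 200 255 | 245 200 255 | 246 200 255 | 247 200 255 | 248 200 255 | 249 200 255 | 250 200 255 | 251 200 255 | 252 200 255 | 253 200 255 | 254 200 255 | 255 200 255 | 256 200 255 | 257 200 255 | 258 200 255 | 259 200 255 | 260 200 255 | 261 200 255 | 262 200 255 | 263 200 255 | 
lid top [207.7 244.2 212.7 234.3] bot [207.9 244.3 214.4 236.1]
collar top [209.2 243.2 236.  257.5] bot [209.5 243.4 238.7 260.2]
```

Emit:
drive_tool(moves=[[2,1,20,0,0,0,5],[2,1,20,0,0,0,5],[0,0,10,0,0,0,5],[0,0,0,0,0,0,5],[0,0,0,0,0,0,5]])

```text
time: 11.45
tcp_pos: [0.582, 0.1023, 0.0981]
ee_rot: [0.643, 0.766, -0.0, 0.001]
ft_force: [-0.5, 0.3, -2.3]
width: 0.152
grip_force: 60.7
```

Emit:
drive_tool(moves=[[0,0,0,0,0,0,5],[0,0,2,0,0,0,5],[0,0,0,0,0,0,5]])

```text
time: 11.75
tcp_pos: [0.582, 0.1026, 0.096]
ee_rot: [0.643, 0.766, -0.0, 0.001]
ft_force: [-0.1, -0.5, -3.0]
width: 0.145
grip_force: 60.7
```

```bash
python3 - <<'E'
from h import *
p,y,R,s=here(); print(p,y,s['ft_force'],s['wrist_torque'])
plan([(.582,.1013,p[2],10,5)])
E
```

```text
[0.58203145 0.102558   0.09603749] 9.977497080034142 [-0.09433296 -0.48814538 -2.95116063] [-0.01404002  0.01364545  0.00741201]
-> (0.582, 0.1013, np.float64(0.0960374864549127), 10) 1
[-1, 0, 0, 0, 0, -0.0, 5]
```

Emit:
drive_tool(moves=[[-1,0,3,0,0,0,5],[0,0,3,0,0,0,5],[0,0,0,0,0,0,5]])

```text
time: 12.05
tcp_pos: [0.5818, 0.1015, 0.0892]
ee_rot: [0.643, 0.766, -0.001, 0.001]
ft_force: [-0.6, -0.6, -2.9]
width: 0.147
grip_force: 60.7
```

Emit:
drive_tool(moves=[[0,0,2,0,0,0,5],[0,0,0,0,0,0,5]])

```text
time: 12.25
tcp_pos: [0.582, 0.1017, 0.0875]
ee_rot: [0.643, 0.766, -0.001, 0.001]
ft_force: [0.8, 0.6, -2.3]
width: 0.145
grip_force: 60.7
```

Emit:
drive_tool(moves=[[0,0,2,0,0,0,5],[0,0,0,0,0,0,5]])

```text
time: 12.45
tcp_pos: [0.582, 0.1017, 0.0855]
ee_rot: [0.643, 0.766, -0.001, 0.001]
ft_force: [-0.5, -0.8, -3.6]
width: 0.148
grip_force: 60.7
```

Emit:
drive_tool(moves=[[0,0,1,0,0,0,5],[0,0,1,0,0,0,5],[0,0,0,0,0,0,5]])

```text
time: 12.75
tcp_pos: [0.5821, 0.1018, 0.0836]
ee_rot: [0.643, 0.766, -0.0, 0.001]
ft_force: [-0.2, 0.9, -2.9]
width: 0.148
grip_force: 60.8
```

Emit:
drive_tool(moves=[[0,0,1,0,0,0,5],[0,0,0,0,0,0,5]])

```text
time: 12.95
tcp_pos: [0.5821, 0.1018, 0.0827]
ee_rot: [0.643, 0.766, -0.0, 0.001]
ft_force: [-1.1, 0.9, -2.2]
width: 0.147
grip_force: 60.8
```

Emit:
drive_tool(moves=[[0,0,1,0,0,0,5],[0,0,0,0,0,0,5]])

```text
time: 13.15
tcp_pos: [0.5821, 0.1018, 0.0817]
ee_rot: [0.643, 0.766, -0.0, 0.001]
ft_force: [0.6, -0.2, -1.6]
width: 0.147
grip_force: 60.8
```

Emit:
drive_tool(moves=[[0,0,1,0,0,0,5],[0,0,0,0,0,0,5]])

```text
time: 13.35
tcp_pos: [0.5821, 0.1018, 0.0807]
ee_rot: [0.643, 0.766, -0.0, 0.001]
ft_force: [1.1, -0.0, -2.4]
width: 0.151
grip_force: 60.8
```

Emit:
drive_tool(moves=[[0,0,1,0,0,0,5],[0,0,0,0,0,0,5]])

```text
time: 13.55
tcp_pos: [0.5821, 0.1018, 0.0796]
ee_rot: [0.643, 0.766, -0.0, 0.001]
ft_force: [0.7, 0.2, -3.1]
width: 0.145
grip_force: 60.8
```

Emit:
drive_tool(moves=[[0,0,1,0,0,0,5],[0,0,0,0,0,0,5]])

```text
time: 13.75
tcp_pos: [0.5821, 0.1018, 0.0787]
ee_rot: [0.643, 0.766, -0.0, 0.001]
ft_force: [1.7, 0.8, -3.0]
width: 0.15
grip_force: 60.8
```

Emit:
drive_tool(moves=[[0,0,1,0,0,0,5],[0,0,0,0,0,0,5]])

```text
time: 13.95
tcp_pos: [0.5821, 0.1018, 0.0777]
ee_rot: [0.643, 0.766, -0.0, 0.001]
ft_force: [0.8, 0.5, -2.0]
width: 0.148
grip_force: 60.7
```

Emit:
drive_tool(moves=[[0,0,1,0,0,0,5],[0,0,0,0,0,0,5]])

```text
time: 14.15
tcp_pos: [0.5821, 0.1018, 0.0767]
ee_rot: [0.643, 0.766, -0.0, 0.001]
ft_force: [0.8, 0.9, -2.9]
width: 0.144
grip_force: 60.8
```

Emit:
drive_tool(moves=[[0,0,1,0,0,0,5],[0,0,0,0,0,0,5]])

```text
time: 14.35
tcp_pos: [0.5821, 0.1018, 0.0757]
ee_rot: [0.643, 0.766, -0.0, 0.001]
ft_force: [0.5, 0.8, -1.5]
width: 0.147
grip_force: 60.8
```

Emit:
drive_tool(moves=[[0,0,1,0,0,0,5],[0,0,0,0,0,0,5]])

```text
time: 14.55
tcp_pos: [0.5822, 0.1018, 0.0747]
ee_rot: [0.643, 0.766, -0.0, 0.001]
ft_force: [0.9, 1.0, -2.2]
width: 0.148
grip_force: 60.8
```

Emit:
drive_tool(moves=[[0,0,0,0,0,0,30],[0,0,0,0,0,0,40],[0,0,0,0,0,0,40]])

```text
time: 14.85
tcp_pos: [0.5819, 0.1015, 0.0748]
ee_rot: [0.643, 0.766, -0.001, 0.001]
ft_force: [0.6, -0.4, 0.1]
width: 0.473
grip_force: 0.0
```

```bash
python3 - <<'E'
from h import *
p,y,R,s=here(); print(p,y,s['width'],s['ft_force'],s['joint_pos'][6],s['time'])
plan([(.582,.1013,.18,10,40),(.5088,.2873,.13,-85+180,50)],step=38)
plan([(.582,.1013,.18,10,40),(.5088,.2873,.13,-85,50)],step=38)
E
```

```text
[0.58191658 0.10148297 0.07477052] 9.986829966609461 0.47287455935465916 [ 0.64898372 -0.44411124  0.07358836] -0.7983817671906744 14.85
-> (0.582, 0.1013, 0.18, 10) 3
[0, 0, -35, 0, 0, -0.0, 40]
[0, 0, -35, 0, 0, -0.0, 40]
[0, 0, -35, 0, 0, -0.0, 40]
-> (0.5088, 0.2873, 0.13, 95) 11
[18, -4, 5, 0, 0, -7.7, 50]
[18, -1, 4, 0, 0, -7.7, 50]
[18, 1, 5, 0, 0, -7.7, 50]
[18, 4, 4, 0, 0, -7.7, 50]
[17, 6, 5, 0, 0, -7.7, 50]
[16, 8, 4, 0, 0, -7.8, 50]
[15, 10, 5, 0, 0, -7.7, 50]
[13, 12, 4, 0, 0, -7.8, 50]
[12, 14, 5, 0, 0, -7.7, 50]
[9, 16, 4, 0, 0, -7.8, 50]
[8, 17, 5, 0, 0, -7.7, 50]
-> (0.582, 0.1013, 0.18, 10) 3
[0, 0, -35, 0, 0, -0.0, 40]
[0, 0, -35, 0, 0, -0.0, 40]
[0, 0, -35, 0, 0, -0.0, 40]
-> (0.5088, 0.2873, 0.13, -85) 12
[16, -3, 4, 0, 0, 7.9, 50]
[16, -6, 4, 0, 0, 7.9, 50]
[15, -8, 4, 0, 0, 7.9, 50]
[14, -10, 4, 0, 0, 7.9, 50]
[12, -11, 4, 0, 0, 7.9, 50]
[10, -13, 4, 0, 0, 7.9, 50]
[9, -14, 4, 0, 0, 7.9, 50]
[7, -15, 4, 0, 0, 7.9, 50]
[4, -16, 4, 0, 0, 7.9, 50]
[2, -16, 5, 0, 0, 8.0, 50]
[0, -17, 4, 0, 0, 7.9, 50]
[-3, -16, 5, 0, 0, 8.0, 50]
```

Emit:
drive_tool(moves=[[0,0,-35,0,0,0,40],[0,0,-35,0,0,0,40],[0,0,-35,0,0,0,40],[18,-4,5,0,0,-7.7,50],[18,-1,4,0,0,-7.7,50]])

```text
time: 15.35
tcp_pos: [0.569, 0.1356, 0.172]
ee_rot: [0.533, 0.846, 0.0, 0.002]
ft_force: [-0.2, -0.8, -0.7]
width: 0.586
grip_force: 0.0
```

Emit:
drive_tool(moves=[[18,1,5,0,0,-7.7,50],[18,4,4,0,0,-7.7,50],[17,6,5,0,0,-7.7,50],[16,8,4,0,0,-7.8,50],[15,10,5,0,0,-7.7,50]])

```text
time: 15.85
tcp_pos: [0.5348, 0.2201, 0.1474]
ee_rot: [0.222, 0.975, -0.001, 0.001]
ft_force: [-0.5, 0.4, -0.6]
width: 0.584
grip_force: 0.0
```

Emit:
drive_tool(moves=[[13,12,4,0,0,-7.8,50],[12,14,5,0,0,-7.7,50],[9,16,4,0,0,-7.8,50],[8,17,5,0,0,-7.7,50],[0,0,0,0,0,0,50]])

```text
time: 16.35
tcp_pos: [0.5071, 0.29, 0.1289]
ee_rot: [-0.047, 0.999, -0.0, -0.0]
ft_force: [-0.2, -0.9, 0.1]
width: 0.586
grip_force: 0.0
```

Emit:
drive_tool(moves=[[0,0,0,0,0,0,50]])

```text
time: 16.45
tcp_pos: [0.5084, 0.2877, 0.1291]
ee_rot: [-0.043, 0.999, -0.001, 0.0]
ft_force: [-0.1, -0.1, 0.3]
width: 0.585
grip_force: 0.0
```

```bash
python3 - <<'E'
from h import *
p,y,R,s=here(); print(p,y,s['width'],s['ft_force'],s['joint_pos'],s['time'])
e=snap('side','side4.png'); cv2.imwrite('pics/c5.png',cv2.resize(e['image'][190:340,150:300],(600,600),interpolation=2))
plan([(.5088,.2873,.030,95,50)])
E
```

```text
[0.50839196 0.28768872 0.12909151] 94.8797705471652 0.5850676819205666 [-0.1425502  -0.1263038   0.26049727] [ 0.04843413  0.79852027 -1.06298444  1.97372166  0.89242067  0.93709938
  0.17198903] 16.45
-> (0.5088, 0.2873, 0.03, 95) 3
[0, 0, 33, 0, 0, -0.1, 50]
[0, 0, 33, 0, 0, -0.0, 50]
[0, 0, 33, 0, 0, -0.1, 50]
```

View pics/c5.png

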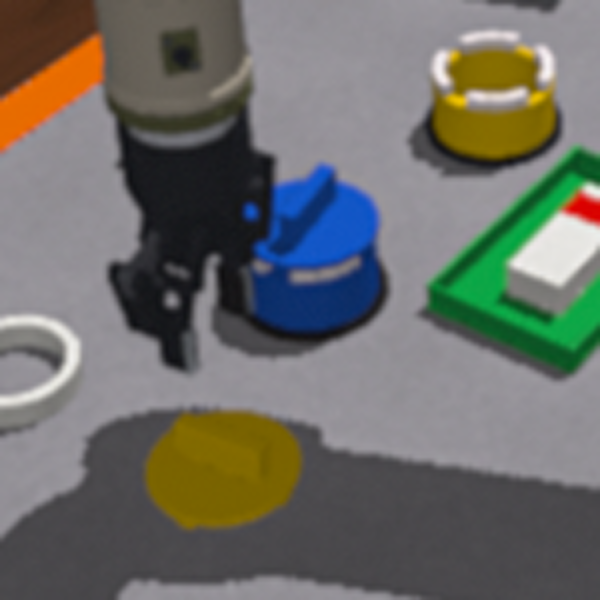

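The blue lid sits level on its tub with the gaps filled. The gripper is above the yellow lid (225,465), whose bar lines up. Descending.

Emit:
drive_tool(moves=[[0,0,33,0,0,0,50],[0,0,33,0,0,0,50],[0,0,31,0,0,-0.1,40],[0,0,0,0,0,0,30],[0,0,0,0,0,0,20]])

```text
time: 17.0
tcp_pos: [0.5088, 0.2873, 0.0329]
ee_rot: [-0.044, 0.999, -0.001, 0.0]
ft_force: [-0.1, -0.3, 0.3]
width: 0.234
grip_force: 0.0
```

Emit:
drive_tool(moves=[[0,0,0,0,0,0,5],[0,0,0,0,0,0,5],[0,0,0,0,0,0,5],[0,0,0,0,0,0,5]])

```text
time: 17.4
tcp_pos: [0.5091, 0.2879, 0.0336]
ee_rot: [-0.044, 0.999, -0.001, 0.001]
ft_force: [-0.4, -2.9, 7.2]
width: 0.148
grip_force: 62.4
```

Emit:
drive_tool(moves=[[0,0,-15,0,0,0,5],[0,0,-25,0,0,0,5],[0,0,-35,0,0,0,5],[0,0,-35,0,0,0,5],[0,0,-20,0,0,0,5]])

```text
time: 17.9
tcp_pos: [0.5088, 0.2887, 0.1653]
ee_rot: [-0.045, 0.999, -0.0, 0.002]
ft_force: [-0.5, 0.4, -1.9]
width: 0.146
grip_force: 61.1
```

```bash
python3 - <<'E'
from h import *
p,y,R,s=here(); print(p,y,s['width'],s['grip_force'],s['ft_force'],s['time'])
plan([(.5826,-.139,.16,83.2,5)],step=38)
E
```

```text
[0.5087609  0.28872047 0.16534682] 95.1026502717962 0.14552989207669634 61.12758278846741 [-0.46383058  0.413693   -1.93062906] 17.9
-> (0.5826, -0.139, 0.16, 83.2) 12
[-3, -36, 0, 0, 0, 1.0, 5]
[-4, -36, 0, 0, 0, 1.0, 5]
[-4, -36, 1, 0, 0, 1.0, 5]
[-5, -36, 0, 0, 0, 1.0, 5]
[-5, -36, 1, 0, 0, 1.0, 5]
[-6, -36, 0, 0, 0, 1.0, 5]
[-7, -35, 1, 0, 0, 1.0, 5]
[-7, -35, 0, 0, 0, 1.0, 5]
[-8, -35, 1, 0, 0, 1.0, 5]
[-9, -35, 0, 0, 0, 1.0, 5]
[-9, -35, 1, 0, 0, 1.0, 5]
[-10, -35, 0, 0, 0, 0.9, 5]
```

Emit:
drive_tool(moves=[[-3,-36,0,0,0,1,5],[-4,-36,0,0,0,1,5],[-4,-36,1,0,0,1,5],[-5,-36,0,0,0,1,5],[-5,-36,1,0,0,1,5]])

```text
time: 18.4
tcp_pos: [0.5393, 0.1078, 0.1612]
ee_rot: [-0.0, 1.0, -0.001, 0.001]
ft_force: [1.1, -0.2, -1.6]
width: 0.145
grip_force: 61.1
```

Emit:
drive_tool(moves=[[-6,-36,0,0,0,1,5],[-7,-35,1,0,0,1,5],[-7,-35,0,0,0,1,5],[-8,-35,1,0,0,1,5],[-9,-35,0,0,0,1,5]])

```text
time: 18.9
tcp_pos: [0.5703, -0.0695, 0.1594]
ee_rot: [0.043, 0.999, -0.001, 0.001]
ft_force: [0.2, 0.0, -0.6]
width: 0.143
grip_force: 61.1
```

Emit:
drive_tool(moves=[[-9,-35,1,0,0,1,5],[-10,-35,0,0,0,0.9,5],[0,0,20,0,0,0,5],[0,0,20,0,0,0,5],[0,0,0,0,0,0,5]])

```text
time: 19.4
tcp_pos: [0.5812, -0.1402, 0.1164]
ee_rot: [0.06, 0.998, -0.001, -0.001]
ft_force: [-1.3, -0.2, -1.2]
width: 0.145
grip_force: 61.0
```

Emit:
drive_tool(moves=[[0,0,0,0,0,0,5],[0,0,0,0,0,0,5]])

```text
time: 19.6
tcp_pos: [0.5832, -0.1389, 0.1194]
ee_rot: [0.059, 0.998, -0.001, 0.001]
ft_force: [-0.1, -0.0, -1.5]
width: 0.148
grip_force: 61.0
```

```bash
python3 - <<'E'
from h import *
p,y,R,s=here(); print(p,y,s['width'],s['grip_force'],s['ft_force'],s['joint_pos'],s['time'])
e=snap('side','side5.png'); cv2.imwrite('pics/c6.png',cv2.resize(e['image'][160:240,220:320],(750,600),interpolation=2))
def ell(c,r,h):
    q=proj(e,[c+np.array([r*np.cos(a),r*np.sin(a),h]) for a in np.linspace(0,6.28,180)]); q=(q-[220,160]+.5)*7.5-.5; return [q[:,0].min(),q[:,0].max(),q[:,1].min(),q[:,1].max()]
print('lid top',np.round(ell(p-[0,0,.0336],.05,.024))); print('collar',np.round(ell(np.array([.5826,-.139,0]),.048,.055)),np.round(ell(np.array([.5826,-.139,0]),.056,.0)))
plan([(.5826,-.139,.098,83.2,5)])
E
```

```text
[ 0.5831908  -0.13892886  0.11936502] 83.23234459777443 0.14828572495712333 61.03465676307678 [-0.11742273 -0.03972623 -1.45391312] [ 0.78351701  0.82179488 -1.0478688   1.94803072  0.90870735  0.93828239
  0.72075785] 19.6
lid top [276. 517. 185. 316.]
collar [285. 512. 294. 423.] [270. 529. 387. 541.]
-> (0.5826, -0.139, 0.098, 83.2) 1
[1, 0, 21, 0, 0, 0.0, 5]
```

View pics/c6.png

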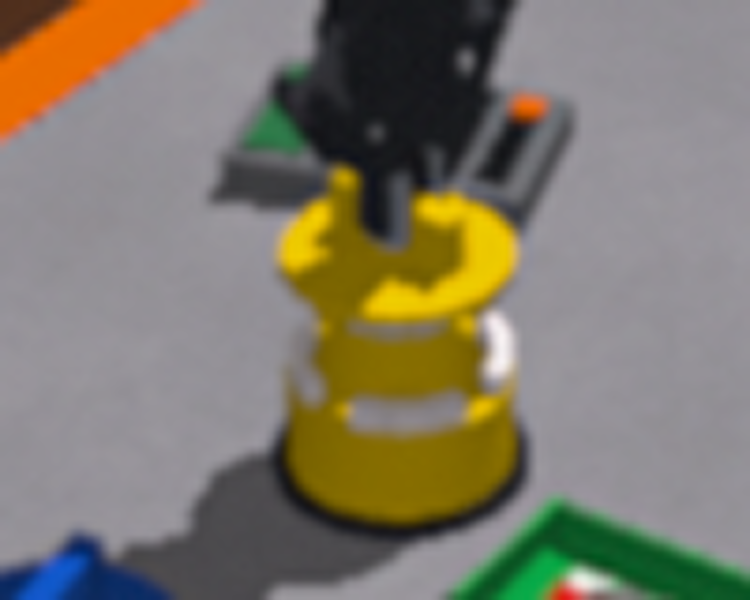

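The lid (centre about 398) is centred over the yellow collar (about 402) within 1 mm. Lowering.

Emit:
drive_tool(moves=[[1,0,10,0,0,0,5],[0,0,10,0,0,0,5],[0,0,4,0,0,0,5],[0,0,0,0,0,0,5],[0,0,0,0,0,0,5]])

```text
time: 20.15
tcp_pos: [0.5817, -0.1392, 0.094]
ee_rot: [0.059, 0.998, -0.001, 0.0]
ft_force: [0.3, 0.9, -2.8]
width: 0.148
grip_force: 61.1
```

Emit:
drive_tool(moves=[[0,0,2,0,0,0,5],[0,0,2,0,0,0,5],[0,0,0,0,0,0,5]])

```text
time: 20.45
tcp_pos: [0.5816, -0.1394, 0.09]
ee_rot: [0.059, 0.998, -0.001, 0.0]
ft_force: [0.4, -0.3, -1.5]
width: 0.147
grip_force: 61.1
```

Emit:
drive_tool(moves=[[0,0,2,0,0,0,5],[0,0,0,0,0,0,5]])

```text
time: 20.65
tcp_pos: [0.5816, -0.1394, 0.088]
ee_rot: [0.059, 0.998, -0.001, 0.0]
ft_force: [-0.5, -0.5, -1.5]
width: 0.148
grip_force: 61.1
```

Emit:
drive_tool(moves=[[0,0,2,0,0,0,5],[0,0,0,0,0,0,5]])

```text
time: 20.85
tcp_pos: [0.5816, -0.1394, 0.086]
ee_rot: [0.059, 0.998, -0.001, 0.0]
ft_force: [0.0, -0.1, -1.5]
width: 0.148
grip_force: 61.1
```

Emit:
drive_tool(moves=[[-0.7,0,1,0,0,0,5],[0,0,0,0,0,0,5]])

```text
time: 21.05
tcp_pos: [0.5825, -0.1395, 0.0851]
ee_rot: [0.059, 0.998, -0.001, 0.001]
ft_force: [0.3, -0.4, -2.0]
width: 0.145
grip_force: 61.1
```

Emit:
drive_tool(moves=[[0,0,1,0,0,0,5],[0,0,0,0,0,0,5]])

```text
time: 21.25
tcp_pos: [0.5824, -0.1394, 0.0841]
ee_rot: [0.059, 0.998, -0.001, 0.0]
ft_force: [-0.1, 0.0, -1.5]
width: 0.147
grip_force: 61.1
```

Emit:
drive_tool(moves=[[0,0,1,0,0,0,5],[0,0,0,0,0,0,5]])

```text
time: 21.45
tcp_pos: [0.5823, -0.1395, 0.0831]
ee_rot: [0.059, 0.998, -0.001, 0.0]
ft_force: [-0.1, 0.3, -2.1]
width: 0.148
grip_force: 61.1
```

Emit:
drive_tool(moves=[[0,0,1,0,0,0,5],[0,0,0,0,0,0,5]])

```text
time: 21.65
tcp_pos: [0.5823, -0.1395, 0.0821]
ee_rot: [0.059, 0.998, -0.001, 0.0]
ft_force: [-0.1, 0.3, -0.6]
width: 0.145
grip_force: 61.1
```

Emit:
drive_tool(moves=[[0,0,1,0,0,0,5],[0,0,0,0,0,0,5]])

```text
time: 21.85
tcp_pos: [0.5823, -0.1395, 0.081]
ee_rot: [0.059, 0.998, -0.001, 0.0]
ft_force: [0.1, 0.0, -2.0]
width: 0.146
grip_force: 61.1
```

Already 2.6 mm below riding height with no force; the lugs are in the gaps.

Emit:
drive_tool(moves=[[0,0,1,0,0,0,5],[0,0,0,0,0,0,5]])

```text
time: 22.05
tcp_pos: [0.5823, -0.1395, 0.08]
ee_rot: [0.059, 0.998, -0.001, 0.0]
ft_force: [-0.9, -0.2, -1.7]
width: 0.148
grip_force: 61.1
```

Emit:
drive_tool(moves=[[0,0,1,0,0,0,5],[0,0,0,0,0,0,5]])

```text
time: 22.25
tcp_pos: [0.5823, -0.1395, 0.0791]
ee_rot: [0.059, 0.998, -0.001, 0.0]
ft_force: [-0.7, -0.4, -2.3]
width: 0.15
grip_force: 61.1
```

Emit:
drive_tool(moves=[[0,0,1,0,0,0,5],[0,0,0,0,0,0,5]])

```text
time: 22.45
tcp_pos: [0.5823, -0.1395, 0.0781]
ee_rot: [0.059, 0.998, -0.001, 0.0]
ft_force: [0.3, 0.2, -1.4]
width: 0.145
grip_force: 61.1
```

Emit:
drive_tool(moves=[[0,0,1,0,0,0,5],[0,0,0,0,0,0,5]])

```text
time: 22.65
tcp_pos: [0.5823, -0.1395, 0.0771]
ee_rot: [0.059, 0.998, -0.001, 0.0]
ft_force: [0.0, 0.1, -2.1]
width: 0.145
grip_force: 61.1
```

Emit:
drive_tool(moves=[[0,0,0,0,0,0,30],[0,0,0,0,0,0,40],[0,0,0,0,0,0,40]])

```text
time: 22.95
tcp_pos: [0.5825, -0.1394, 0.0774]
ee_rot: [0.059, 0.998, -0.001, 0.001]
ft_force: [0.2, -0.7, 0.1]
width: 0.472
grip_force: 0.0
```

Emit:
drive_tool(moves=[[0,0,-35,0,0,0,40],[0,0,-40,0,0,0,40],[0,0,-40,0,0,0,40],[0,0,0,0,0,0,40],[0,0,0,0,0,0,40]])

```text
time: 23.45
tcp_pos: [0.5825, -0.1395, 0.193]
ee_rot: [0.06, 0.998, -0.001, 0.001]
ft_force: [-0.3, -1.0, -0.5]
width: 0.466
grip_force: 0.0
```

```bash
python3 - <<'E'
from h import *
e=snap('side','side6.png'); cv2.imwrite('pics/c7.png',cv2.resize(e['image'][175:295,190:350],(800,600),interpolation=2))
E
```

```text
(no output)
```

View pics/c7.png

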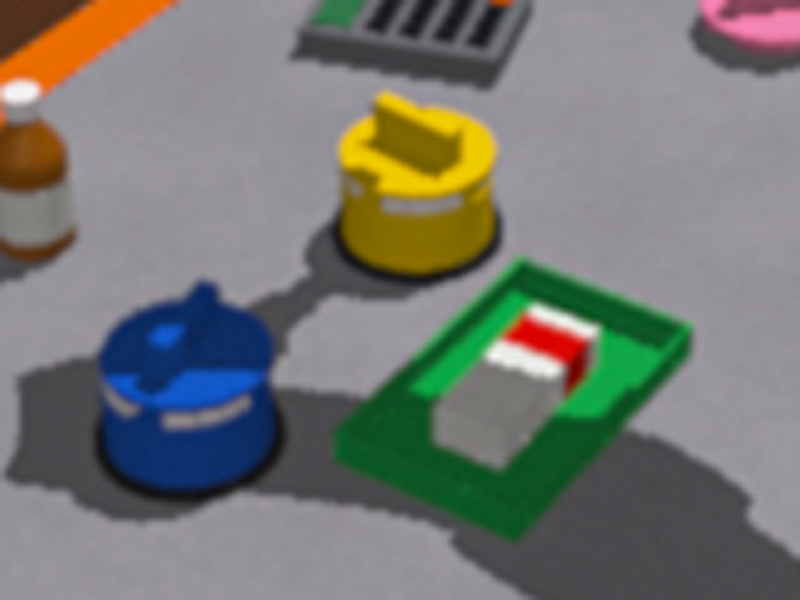

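Both lids sit level with the lugs in the gaps. The carton is flat in the tray and the bystanders are untouched. Handing in.

```bash
python3 -c "
from station import arm
print(arm.close_job())"
```

```text
the job is handed in; nothing more can be done
None
```

The job is handed in (no verdict came back). At 23.5 s of the 72 s limit, both lids looked fully home on their own tubs and the carton lay flat in the green tray. The bottle, tape roll and calculator were left alone.

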